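# Snug the mould clamp down with its wing screw

## Task

Close the clamp on the plaster mould: push the wings of the brass wing screw round clockwise (seen from above) with a fingertip, stroke after stroke, until the screw will go no further and the pad presses firmly on the mould. Only push the wings, never pinch them between the fingers; leave the mould in its place, and do not disturb the cup, the jar or the brush.

Things in the scene. Friction and masses are not known exactly. Their poses are not given: they have to be found in the camera images.
- wing_screw (a joint): angle of the brass wing screw, rad; grows as it turns clockwise seen from above. 0 = fully raised; starts between 0 and 2. Each rad lowers screw and pad by 1.2 mm; the pad meets the mould at about 6.5, then the screw quickly goes hard and stops by 6.7 (let go, it rests near 6.64). Friction torque about 0.04 N m until the pad meets the mould; stays where it is left
- wing_hub (a point): on the screw's vertical axis, level with the top of its wings; 150 mm above the table when fully raised, 142 mm when screwed home. x axis along the two wings, turning with the screw; z up. The wings form one straight upright brass blade, 9 mm thick, reaching 46 mm either side of the axis and 26 mm down from this point; a collar 20 mm across sits at its foot
- clamp: mould clamp, fixed to the table: plywood base 150 x 210 x 12 mm, two steel posts, blue cross bar (34 mm wide, 200 mm along the clamp's y axis, top at 108 mm) with the wing screw in its middle. Nuts on the posts, 80 mm from the screw's axis, reach 116 mm; nothing nearby but the wings is higher. Origin on the table under the screw's axis, z up
- pressure_pad: black round pad, 36 mm across, 8 mm thick, at the lower end of the screw, under the cross bar. It goes down as the screw is turned; does not turn itself. Origin at the centre of its underside
- mould: two-part white plaster mould, 110 x 110 x 60 mm, about 0.8 kg, loose, standing on the clamp's base between low wooden lugs, under the pad. Origin at the centre of its underside
- wing_a_push: the cheek of one wing (on the +x side of point wing_hub) to push for clockwise turning: a flat upright face 41 x 22 mm. Origin at its centre, 22.5 mm from the axis; x axis along the wings, z up
- wing_a_back: the opposite cheek of that same wing, not to be squeezed against the pushed one
- wing_b_push: the cheek of the other wing (on the -x side of point wing_hub) to push for clockwise turning, same size
- wing_b_back: the opposite cheek of that other wing
- cup: blue ceramic cup, 72 mm across, 80 mm high, loose bystander. Origin at the centre of its underside
- jar: closed reddish-brown jar with white cap, 64 mm across, 85 mm high, loose bystander. Origin at the centre of its underside
- brush: glaze brush, 170 mm long, lying on the table, loose bystander. Origin at the middle of its underside, x axis along it
Not all that is in view belongs to the job. Of the things like the mould, leave any that is green, purple or red; of the rest the smaller one is meant.

How it is judged:
By the outcome, as a careful person would: the job done as asked, in the order asked, and still so for the second after the job is handed in, with the robot touching nothing.
It also fails if it takes over 61 s, if anything falls off the work surface, if the arm or the gripper's body presses on something with over 40 N, if the wrist force passes 120 N, or if a joint passes its speed limit or range.

## Robot

A 6-joint arm with a two-finger parallel gripper is mounted at the origin on the work surface. World frame = base frame: x ahead of the robot, y to its left, z up, the work surface at z = 0. Lengths are in mm, angles in rad, forces in N, time in s.
With the tool pointing down it reaches from about 375 to 975 mm from the base axis. Payload 3.8 kg.
Tool frame: the origin (TCP) lies on the centre line of the jaws, within the pads' length; the fingertips stand 19 mm ahead of it and the grasp point (between the pads) is the TCP (bot.tip_extent is the z of the fingertips in the tool frame, in mm); z points along the fingers, y is the line along which they close (so a half turn about z gives the same grasp; the last joint's range is limited). The gripper opens to 88 mm and grips with 3 to 60 N. Pads are 18 mm wide; open, the fingers measure 123 mm over their backs; the gripper's body (75 mm by 187 mm) begins 45 mm behind the grasp point.
Start: joints at [-1.261, 0.264, 1.604, -0, 1.274, -0.037], TCP at [229.42, -634.81, 219.506] pointing down, gripper open.
Joint ranges: [-2.63, 2.63], [-0.94, 2.18], [0.31, 2.57], [-1.31, 4.45], [0, 2.66], [-2.55, 2.55]. Speed limits (rad/s): [2.57, 2.57, 3.14, 3.14, 3.14, 3.14].

## Interface

Orientations are given as [roll, pitch, yaw] about the fixed x, y, z axes, in that order (R = Rz(yaw) Ry(pitch) Rx(roll)).
In Python, from cell import bot gives the robot as it stands. The module is installed in compiled form; this text tells all that it offers. Calls block until the motion is done:
- bot.goto(position, orientation): joint-space move of the TCP to a pose.
- bot.move_linear(position, rotation=None, feed=150, stop_force=None): straight line of the TCP; rotation=None keeps the orientation; feed is the mean speed in mm/s. With stop_force (N) it stops when the force on the tool has changed by that much, and returns True; else False.
- bot.move_joints(angles): joint-space move.
- bot.set_gripper(opening, squeeze=None): opening from 0.0 (shut) to 1.0 (fully open); squeeze is the grip in N (None keeps the last); returns when the fingers have stopped.
- bot.wait(seconds).
- bot.ik(position, orientation): joint angles nearest the present ones, or None.
- bot.capture(name): name is "side" or "top"; returns the picture (420x560x3 uint8, blue, green, red); there is no depth.
- bot.get_calibration(name): a dict with "fx", "fy", "cx", "cy" (pixels), "T" (4x4, takes a point from camera to world coordinates). Camera axes: x right, y down, z forward; pixel columns grow to the right and rows downward; lengths in mm; the calibration is good to about 2 mm. A picture is of the moment at which its call begins. get_calibration takes no time and is no camera call.
A pose or a line that the arm cannot do raises bot.Unreachable and nothing moves.
- bot.job_done(): hands the job in; it is judged then, once.
Trained networks look in the newest picture that a camera, given by its name, has taken for a name from the list of things; names that differ only in an ending like _2 or _b are one class to them, and where a whole thing is asked for, a point or a joint stands for the part that bears it (a point fixed in the world has none). Each returns a list of dicts, best first, with "confidence" (0 to 1); they miss things now and then, are a little off and sometimes report something else, mostly with a low value. They report only what shows in the picture. A call takes as long as a camera call. They do not tell look-alikes from the thing itself.
- bot.spot_in(camera, thing): "location" ([row, column] as shares, 0 to 1, of the picture: columns of its width, rows of its height, amid what is visible of it).
Readings, each from a call of its own:
- bot.read_t(): time.
- bot.read_qpos(): joint angles.
- bot.read_qvel(): joint speeds.
- bot.read_tau(): joint torques, N m.
- bot.read_eef_pos(): TCP position.
- bot.read_tool_rot(): TCP orientation.
- bot.read_ft_force(): force on the tool from outside, world axes, zero at the start.
- bot.read_ft_torque(): the same for the moment, N m.
- bot.read_gripper_width(): opening from 0.0 (shut) to 1.0 (fully open).
- bot.read_finger_force(): force on a finger pad.
Only numpy, scipy, OpenCV 4.12 (cv2) and the standard library are available. Lean on these libraries where they do the work, as an engineer would, in place of code of your own. Each camera call takes 0.05 s, during which the arm holds its last target. There are 200 camera calls.

## Working session

There is one attempt and no reset: what is moved stays moved. The work goes in short steps, each a Python script; the robot and the scene stay as the last script left them, time stands still between calls to the robot, and variables do not carry over. Pictures are saved under pics/ and viewed, at most 11 in all, crops included, and the job is handed in when it is done.

```bash
mkdir -p pics; python3 - <<'E'
from cell import bot
import cv2
for n in ["side","top"]:
    im=bot.capture(n); cv2.imwrite(f"pics/{n}0.png",im)
    c=bot.get_calibration(n); print(n,{k:(v if k!="T" else [[round(float(a),3) for a in r] for r in v]) for k,v in c.items()})
    for t in ["wing_hub","wing_screw","clamp","mould","pressure_pad","wing_a_push","cup","jar","brush"]:
        print(t,[(round(d["location"][0]*420),round(d["location"][1]*560),round(d["confidence"],2)) for d in bot.spot_in(n,t)])
print(bot.read_t(),bot.tip_extent)
E
```

```text
side {'fx': 468.0323144632692, 'fy': 468.0323144632692, 'cx': 281.6309955254793, 'cy': 208.7992176947228, 'T': [[0.996, -0.063, 0.067, 486.165], [-0.093, -0.671, 0.736, -906.326], [-0.001, -0.739, -0.674, 954.408], [0.0, 0.0, 0.0, 1.0]]}
wing_hub [(192, 284, 0.57)]
wing_screw [(192, 283, 0.4)]
clamp [(227, 291, 0.88), (193, 278, 0.2)]
mould [(268, 190, 0.91), (240, 363, 0.88), (321, 378, 0.86), (215, 277, 0.6), (209, 208, 0.55), (190, 281, 0.2)]
pressure_pad []
wing_a_push []
cup [(261, 320, 0.69)]
jar [(180, 256, 0.91)]
brush [(192, 314, 0.8)]
top {'fx': 464.3263541952545, 'fy': 464.3263541952545, 'cx': 276.7324163527523, 'cy': 202.1822153312552, 'T': [[-0.001, -0.998, 0.066, 456.054], [-1.0, -0.0, -0.019, 40.696], [0.019, -0.066, -0.998, 1395.35], [0.0, 0.0, 0.0, 1.0]]}
wing_hub [(188, 257, 0.65)]
wing_screw [(216, 198, 0.61)]
clamp [(191, 262, 0.68)]
mould [(197, 257, 0.98), (130, 383, 0.72), (275, 319, 0.7), (123, 293, 0.67), (265, 244, 0.57)]
pressure_pad []
wing_a_push []
cup [(163, 331, 0.94)]
jar [(218, 194, 0.75)]
brush [(156, 220, 0.71)]
1.0 19.0
```

View pics/side0.png

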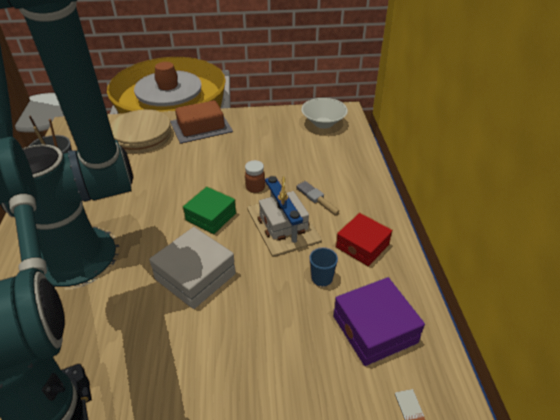

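View pics/top0.png

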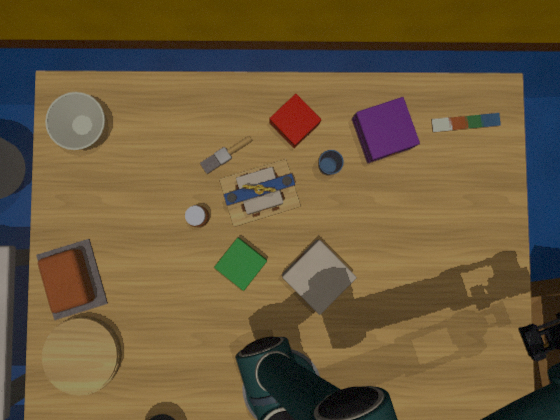

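```bash
python3 -c "
import cv2,numpy as np
a=cv2.imread('pics/side0.png')[130:290,200:380];b=cv2.imread('pics/top0.png')[110:270,170:350]
cv2.imwrite('pics/crop0.png',cv2.resize(np.vstack([np.hstack([a,b])]),None,fx=2.2,fy=2.2,interpolation=cv2.INTER_CUBIC))"
```

```text
(no output)
```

View pics/crop0.png

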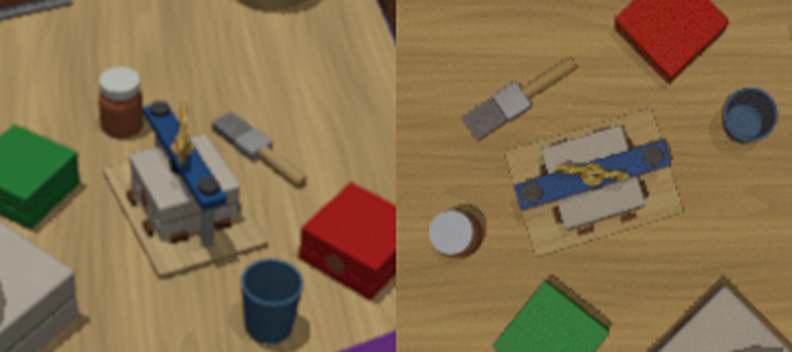

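The mould-like things in the top view are green (241,264), red (295,120), purple (386,129), a large white one (319,275), and a small white one in the clamp (257,192). The crop confirms that the one meant is the small white mould under the blue bar. The brass blade is at about (258,188), with its ends near (242,186) and (275,192).

```bash
cat > h.py <<'E'
from cell import bot
import numpy as np, cv2
def proj(n,p):
    k=bot.get_calibration(n); q=np.linalg.inv(np.array(k["T"]))@np.append(p,1); return np.array([k["fx"]*q[0]/q[2]+k["cx"],k["fy"]*q[1]/q[2]+k["cy"]])
def ray(n,u,v):
    k=bot.get_calibration(n);T=np.array(k["T"]); return T[:3,3],T[:3,:3]@[(u-k["cx"])/k["fx"],(v-k["cy"])/k["fy"],1]
def at_z(n,u,v,z):
    o,d=ray(n,u,v); return o+d*(z-o[2])/d[2]
def tri(a,b):
    A=[];B=[]
    for n,(u,v) in (("top",a),("side",b)):
        o,d=ray(n,u,v);d=d/np.linalg.norm(d);P=np.eye(3)-np.outer(d,d);A.append(P);B.append(P@o)
    return np.linalg.lstsq(np.vstack(A),np.hstack(B),rcond=None)[0]
def blade(im,z=143,box=(225,295,165,210)):
    """brass in the top picture -> mean px, world centroid, blade direction angle (mod pi)"""
    x0,x1,y0,y1=box; h=cv2.cvtColor(im[y0:y1,x0:x1],cv2.COLOR_BGR2HSV)
    m=cv2.inRange(h,(15,110,90),(35,255,255)); n,l,s,_=cv2.connectedComponentsWithStats(m)
    i=1+np.argmax(s[1:,4]); v,u=np.nonzero(l==i)
    P=np.array([at_z("top",a+x0,b+y0,z)[:2] for a,b in zip(u,v)]); c,e=cv2.PCACompute(P.astype(np.float32),None)
    t=(P-c)@e[0]; mid=c[0]+e[0]*(t.max()+t.min())/2
    return s[i,4],(u.mean()+x0,v.mean()+y0),mid,np.arctan2(e[0][1],e[0][0]),np.ptp(t)
E
python3 - <<'E'
from h import *
im=cv2.imread("pics/top0.png"); print(blade(im))
# nuts: dark blobs
for p in ((286.8,180),(230.9,196.8)): print("nut",at_z("top",*p,116))
print("tri hub",tri((257,188),(284,192)))
# nuts in side view (crop/2.2 + offset)
print("side nuts mid", at_z("side",200+158/2.2,130+110/2.2,116), at_z("side",200+208/2.2,130+187/2.2,116))
print("trinuts",tri((230.9,196.8),(200+158/2.2,130+110/2.2)),tri((286.8,180),(200+208/2.2,130+187/2.2)))
print(bot.read_tool_rot())
h=cv2.cvtColor(im[165:210,225:295],cv2.COLOR_BGR2HSV);m=cv2.inRange(h,(15,110,90),(35,255,255))
cv2.imwrite("pics/m.png",cv2.resize(np.hstack([im[165:210,225:295],cv2.cvtColor(m,8)]),None,fx=5,fy=5,interpolation=0))
c=np.array([480,83.])
E
```

```text
(np.int32(728), (np.float64(251.23901098901098), np.float64(172.37087912087912)), array([623.39905205,  66.38813149]), np.float32(1.7215068), np.float64(195.81391617202632))
nut [602.78968758 -11.41339453 116.        ]
nut [556.00998006 143.01057743 116.        ]
tri hub [581.12168596  70.94153327 121.72192023]
side nuts mid [553.51951398 133.69234456 116.        ] [601.55427311 -17.5519578  116.        ]
trinuts [555.39273784 143.63900694 108.07546449] [602.87147403 -11.62503938 110.46133047]
[-3.14154338e+00 -1.47927066e-05  3.46787105e-01]
```

View pics/m.png

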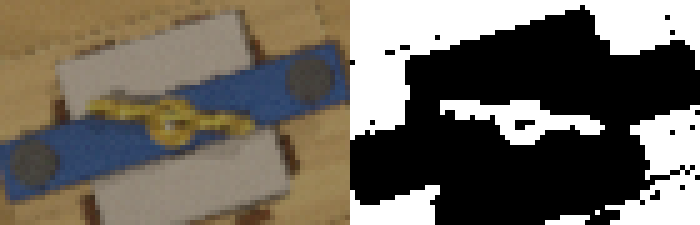

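```bash
cat >> h.py <<'E'
C=np.array([579.2,65.8]); D=22.5; R=32.; Z=145.
def pose(phi,extra=0.,z=Z,side=0):
    a=phi+side*np.pi; u=np.array([np.cos(a),np.sin(a)]); n=np.array([-u[1],u[0]])
    return list(C+R*u+(D+extra)*n)+[z],[np.pi,0,phi]
def stroke(phi0,phi1,side=0,hard=18.,step=0.15,feed=60):
    """phi = tool yaw = direction of the blade (side=1: push the opposite wing)"""
    bot.goto(*pose(phi0,14,200,side)); bot.move_linear(pose(phi0,14,Z,side)[0],feed=120)
    f0=np.array(bot.read_ft_force()); log=[]; phi=phi0; res=None
    bot.move_linear(*pose(phi0,0,Z,side),feed=60)
    while phi>phi1+1e-6:
        phi=max(phi-step,phi1); hit=bot.move_linear(*pose(phi,0,Z,side),feed=feed,stop_force=hard)
        f=np.array(bot.read_ft_force())-f0; a=phi+side*np.pi
        t=f@[-np.sin(a),np.cos(a),0]; log.append((round(phi,2),round(float(t),1)))
        if hit or t>hard: res=phi; break
    print(log,"hard at",res,"t",bot.read_t()); return res
def leave(phi,side=0):
    p,_=pose(phi,14,Z,side)
    q=bot.read_eef_pos(); n=np.array([-np.sin(phi),np.cos(phi)])*(1-2*side)
    bot.move_linear(list(np.array(q[:2])+15*n)+[q[2]],feed=80)
    bot.move_linear(list(np.array(q[:2])+15*n)+[200],feed=150)
E
python3 - <<'E'
from h import *
print([at_z("top",*p,147)[:2] for p in ((258.8,189.6),(243,185.6),(275.6,190.2))])
try:
  for y in (1.43,-0.75,2.6): print(y,bot.ik(*pose(y)))
except Exception as e: print(repr(e))
bot.set_gripper(0.0); print(bot.read_gripper_width(),bot.read_t())
bot.goto(pose(1.43,14)[0][:2]+[240],[np.pi,0,1.43])
bot.goto(*pose(1.43,14,165)); print(bot.read_eef_pos(),bot.read_t())
for n in ("side","top"): cv2.imwrite(f"pics/{n}1.png",bot.capture(n))
a=cv2.imread('pics/side1.png')[120:260,210:370];b=cv2.imread('pics/top1.png')[130:270,180:340]
cv2.imwrite('pics/crop1.png',cv2.resize(np.hstack([a,b]),None,fx=2.4,fy=2.4,interpolation=cv2.INTER_CUBIC))
E
```

```text
[array([573.10652989,  65.49640125]), array([583.9074521 , 108.11293619]), array([571.5155241 ,  20.16807995])]
1.43 [ 1.33708967e-01  1.26154151e-01  1.90985755e+00 -4.44089210e-16
  1.10558096e+00  2.74505294e-01]
-0.75 [ 5.74001507e-02  2.18510391e-01  1.80152662e+00 -4.44089210e-16
  1.12155564e+00  2.37819648e+00]
2.6 [ 0.07033121  0.07659759  1.96450088  0.          1.10049418 -0.95887246]
0.006373253865569396 2.3
[546.65218539 102.00846004 164.07221992] 5.525
```

View pics/crop1.png

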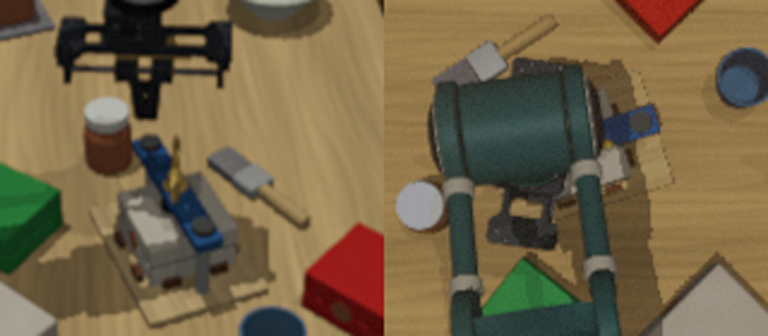

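The side crop shows the closed fingertips at (145,115), just behind and beside the blade at (178,170) and clear of everything. I'll do stroke 1 now.

```bash
sed -i 's/^C=np.array.*; D/C=np.array([577.7,65.3]); D/' h.py; python3 - <<'E'
from h import *
r=stroke(1.43,-0.72); leave(-0.72)
if r is None:
    q=list(bot.read_qpos()); 
    bot.goto(pose(2.42,70,240)[0],[np.pi,0,2.42])
print(bot.read_t())
for n in ("side","top"): cv2.imwrite(f"pics/{n}2.png",bot.capture(n))
a=cv2.imread('pics/side2.png')[120:260,210:370];b=cv2.imread('pics/top2.png')[130:270,180:340]
cv2.imwrite('pics/crop2.png',cv2.resize(np.hstack([a,b]),None,fx=2.4,fy=2.4,interpolation=cv2.INTER_CUBIC))
E
```

```text
[(1.28, -0.5), (1.13, 0.5), (0.98, 0.2), (0.83, 0.1), (0.68, -0.1), (0.53, -0.7), (0.38, 0.7), (0.23, 0.2), (0.08, 0.5), (-0.07, 0.4), (-0.22, 0.1), (-0.37, 0.7), (-0.52, 1.2), (-0.67, 0.4), (-0.72, 0.8)] hard at None t 11.3333
14.9167
```

View pics/crop2.png

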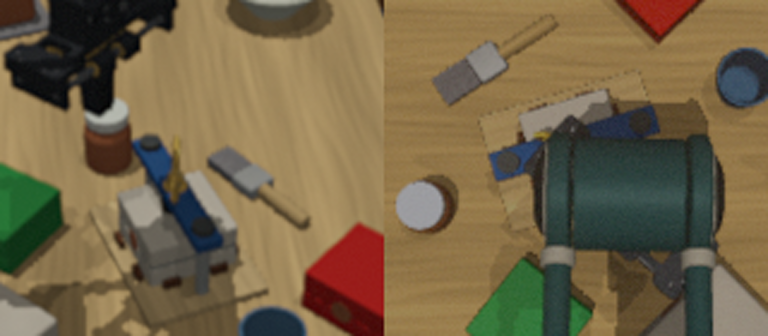

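```bash
python3 - <<'E'
from h import *
q=list(bot.read_qpos()); q[0]-=0.6; bot.move_joints(q); print(bot.read_t())
for n in ("side","top"): cv2.imwrite(f"pics/{n}3.png",bot.capture(n))
a=cv2.imread('pics/side3.png')[160:240,240:330];b=cv2.imread('pics/top3.png')[155:235,215:305]
cv2.imwrite('pics/crop3.png',cv2.resize(np.hstack([a,b]),None,fx=4.3,fy=4.3,interpolation=cv2.INTER_CUBIC))
E
```

```text
16.1417
```

View pics/crop3.png

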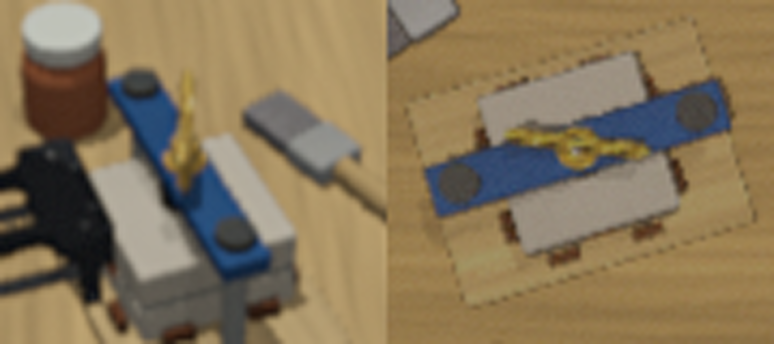

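The blade still lies near its starting direction, from (243,185) to (276,191) in the top view. The stroke hardly turned it, so I'll check the fingertip geometry from the images.

```bash
python3 - <<'E'
from h import *
for p in ((584,108,148),(571,20,148),(571,20,122),(577.7,65.3,148),(577.7,65.3,122)): print(p,proj("side",p).round(1),proj("top",p).round(1))
print("tip1",proj("side",(546.65,102,145)).round(1))
print(bot.read_t())
bot.goto(*pose(1.5,14,200)); bot.move_linear(pose(1.5,14)[0]); bot.move_linear(*pose(1.2,0)); bot.move_linear(*pose(0.9,0),feed=60)
print(bot.read_eef_pos(),pose(0.9),bot.read_tool_rot(),bot.read_ft_force(),bot.read_t())
e=np.array(bot.read_eef_pos()); print("tip",proj("side",e-[0,0,19]),proj("top",e-[0,0,19]))
for n in ("side","top"): cv2.imwrite(f"pics/{n}4.png",bot.capture(n))
a=cv2.imread('pics/side4.png')[130:240,230:340];b=cv2.imread('pics/top4.png')[135:245,205:315]
cv2.imwrite('pics/crop4.png',cv2.resize(np.hstack([a,b]),None,fx=3.6,fy=3.6,interpolation=cv2.INTER_CUBIC))
E
```

```text
(584, 108, 148) [283.3 176.1] [243.  185.5]
(571, 20, 148) [281.6 197.1] [275.7 190.4]
(571, 20, 122) [281.6 204.5] [275.5 191.2]
(577.7, 65.3, 148) [282.5 186.1] [258.9 187.9]
(577.7, 65.3, 122) [282.5 193.4] [259.1 188.8]
tip1 [270.1 179.1]
16.2417
[579.61646204 104.2838326  145.24887047] ([np.float64(579.966663518043), np.float64(104.35268539416941), 145.0], [3.141592653589793, 0, 0.9]) [-3.14155778e+00  5.04107414e-05  9.03537289e-01] [ 0.65881523 -0.3634056   1.37767409] 19.1
tip [281.88431859 183.1644839 ] [244.79848757 187.93116635]
```

View pics/crop4.png

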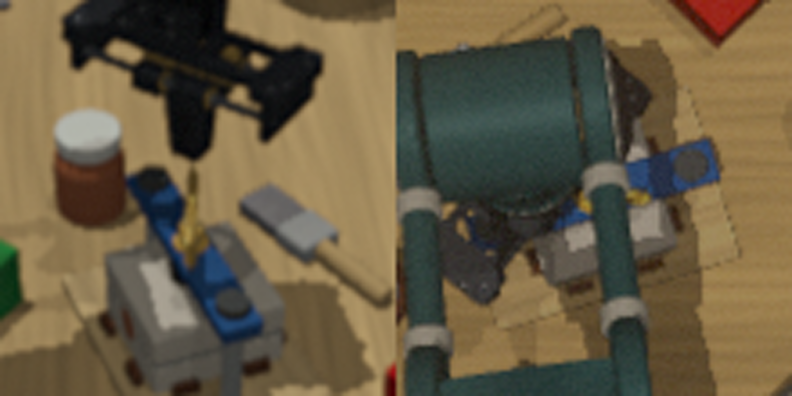

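In the side crop the real fingertip is at px (283,174), while the reported TCP predicts row 183. So the tips are about 33 mm higher than the readings imply and pass just over the blade, whose end is at (283.6,177). I'll probe downward gently to measure the true tip height.

```bash
python3 - <<'E'
from h import *
p=list(bot.read_eef_pos()); print(bot.move_linear([584-2,106,145],feed=40), bot.read_ft_force())
h=bot.move_linear([582,106,118],feed=25,stop_force=4); print(h,bot.read_eef_pos(),bot.read_ft_force(),bot.read_t())
bot.move_linear([582,106,150],feed=100)
print(bot.read_eef_pos(),bot.read_gripper_width(),bot.read_t())
E
```

```text
False [0.20426724 0.20350976 0.21932364]
True [582.12225873 106.14315728 128.59123955] [-0.36997719  0.56187927  3.9946487 ] 20.15
[582.47463756 106.06006231 150.51016221] 0.0018082737613487536 20.525
```

Contact with the blade top came at TCP z 128.6, so the real tips are about 38 mm shorter than nominal. I'll lower Z to 108 and repeat the stroke with a guarded descent.

```bash
sed -i 's/Z=145\./Z=108./; s/bot.move_linear(pose(phi0,14,Z,side)\[0\],feed=120)/assert not bot.move_linear(pose(phi0,14,Z,side)[0],feed=90,stop_force=8)/; s/pose(phi0,14,200,side)/pose(phi0,14,155,side)/; s/+\[200\],feed=150/+[155],feed=150/' h.py; python3 - <<'E'
from h import *
r=stroke(1.45,-0.72); print(bot.read_eef_pos(),bot.read_t())
for n in ("side",): cv2.imwrite(f"pics/{n}5.png",bot.capture(n))
a=cv2.imread('pics/side5.png')[130:240,230:340]
cv2.imwrite('pics/crop5.png',cv2.resize(a,None,fx=4,fy=4,interpolation=cv2.INTER_CUBIC))
E
```

```text
[(1.3, 0.7), (1.15, -0.5), (1.0, 0.2), (0.85, 0.4), (0.7, -0.9), (0.55, 0.2), (0.4, 0.0), (0.25, -1.6), (0.1, -1.6), (-0.05, -1.4), (-0.2, -0.8), (-0.35, -0.9), (-0.5, -1.2), (-0.65, -1.2), (-0.72, -1.0)] hard at None t 26.6167
[616.48678669  61.27051717 107.94134802] 26.6167
```

View pics/crop5.png

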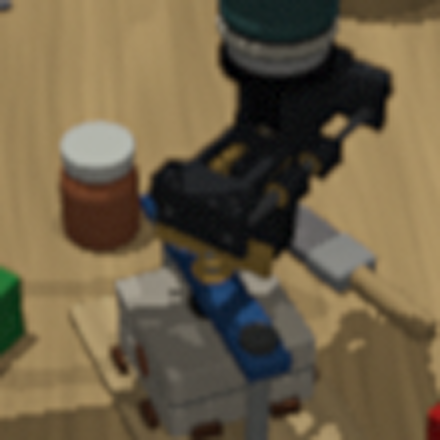

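```bash
python3 - <<'E'
from h import *
print(bot.read_ft_force()); leave(-0.72); print(bot.read_ft_force())
q=list(bot.ik(pose(2.7,14,155)[0],[np.pi,0,2.7])); q[0]-=0.45; bot.move_joints(q); print(bot.read_t())
for n in ("side","top"): cv2.imwrite(f"pics/{n}6.png",bot.capture(n))
a=cv2.imread('pics/side6.png')[150:240,240:330];b=cv2.imread('pics/top6.png')[145:235,215:305]
cv2.imwrite('pics/crop6.png',cv2.resize(np.hstack([a,b]),None,fx=4.3,fy=4.3,interpolation=cv2.INTER_CUBIC))
E
```

```text
[-0.47765286  0.03560431 -0.20238423]
[-0.11543997  0.03062532  0.30674657]
30.375
```

View pics/crop6.png

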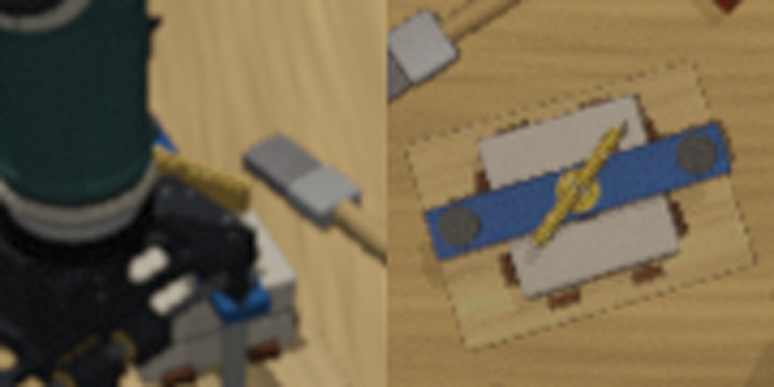

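The top crop shows the blade now running from (538,243) to (615,138), a direction of −0.63. It turned about 2.06 rad clockwise, as intended. Mould, jar and brush have not moved. Next is stroke 2.

```bash
sed -i 's/Z=108\./Z=105.5/' h.py; python3 - <<'E'
from h import *
r=stroke(2.58,-0.68,hard=25); phi=r if r is not None else -0.68; print(bot.read_ft_force(),bot.read_ft_torque(),bot.read_eef_pos())
if r is None:
    leave(phi); r=stroke(2.5,-0.7,hard=25); print(bot.read_ft_force(),bot.read_eef_pos())
E
```

```text
[(2.43, -0.7), (2.28, -0.5), (2.13, -0.3), (1.98, -0.7), (1.83, -0.7), (1.68, -1.0), (1.53, -0.1), (1.38, -0.8), (1.23, -0.3), (1.08, -0.1), (0.93, 0.2), (0.78, 0.2), (0.63, -0.4), (0.48, 0.5), (0.33, 0.3), (0.18, 0.3), (0.03, 0.5), (-0.12, 0.1), (-0.27, 5.9), (-0.42, 18.7), (-0.57, 30.0)] hard at -0.5699999999999992 t 38.825
[ 4.97274937 32.02147931 -3.31842806] [ 5.1762292  -0.88827188  0.08965968] [618.98316491  77.90019868 106.31345724]
```

Hard stop at 30 N, with the blade at about −0.25, which is about 4.8 rad turned in all. I'll retreat and check.

```bash
python3 - <<'E'
from h import *
leave(-0.25); print(bot.read_ft_force())
e=bot.read_eef_pos(); bot.move_linear([e[0],e[1],190],feed=150)
q=list(bot.read_qpos()); q[0]-=0.55; bot.move_joints(q); print(bot.read_t())
for n in ("side","top"): cv2.imwrite(f"pics/{n}7.png",bot.capture(n))
a=cv2.imread('pics/side7.png')[150:240,240:330];b=cv2.imread('pics/top7.png')[145:235,215:305]
cv2.imwrite('pics/crop7.png',cv2.resize(np.hstack([a,b]),None,fx=4.3,fy=4.3,interpolation=cv2.INTER_CUBIC))
E
```

```text
[-0.00472293 -0.23470304  0.30390382]
41.45
```

View pics/crop7.png

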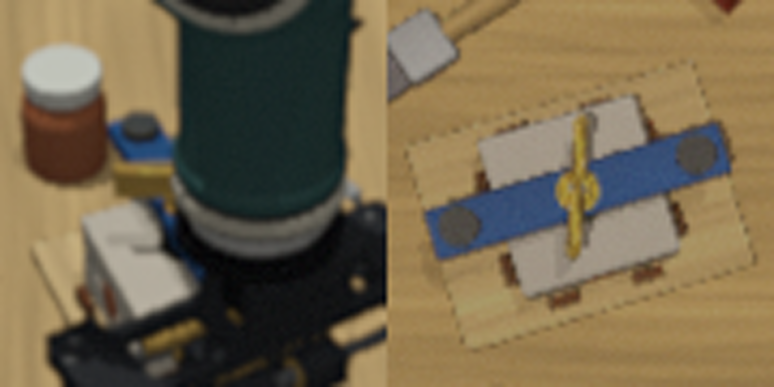

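The blade now rests at about −0.07, running from (573,255) to (583,118). Measured from the clamp's axis that is about 6.65 rad, which matches the stated rest angle of 6.64. The mould, jar and brush are where they were, and the arm is clear.

```bash
python3 -c "
from cell import bot
print(bot.job_done())"
```

```text
the job is handed in; nothing more can be done
None
```

The clamp is closed: I pushed the wing screw clockwise to its hard stop (30 N at the fingertip); it rests near 6.65 rad, the mould, jar and brush look undisturbed (the cup was not in the last crop), and the job is handed in at about 41.5 s.

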